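Find the free flap of the test unit and push it open

TASK

The red test unit has four identical grey flaps in its lid; three are held from below and one, over the empty bay, is free. Grasping nothing, press the flaps gently at their black marks with the fingertips until you find the one that rocks, then push its long end down into the bay until that flap stands wide open, as far as it goes or nearly, and take the hand away. Never force a flap that does not give, and leave everything standing on the unit and around it where it is.

Things in the scene. Friction and masses are not known exactly. Their poses are not given: they have to be found in the camera images.
- unit: Red hollow test unit, 170 (x) by 380 (y) by 85 mm high, fixed to the bench; origin at the centre of its underside, x away from the robot, y along the row of flaps, z up. Its lid holds four identical grey flaps, flush, 90 mm apart along y, each 90 (x) by 70 (y) by 5 mm. Pressing unit or flaps with more than 80 N (knocks included: touch down at 20 mm/s or slower) counts as forcing.
- lid (a point): Centre of the lid's top face, 85 mm above the bench. Every flap turns on a pin along y (brass line on it) 20 mm beyond this point (unit x = +20 mm): the long end, 65 mm on the robot's side of the pin, swings down into the bay while the short end, 25 mm beyond the pin, rises, up to 21 mm above the lid. The bay under the free flap is hollow for 75 mm below the lid.
- flap1 (a joint): Hinge angle (rad) of the leftmost (seen from the robot, towards +y) flap: 0 = flush, grows as its long end goes down, stop at 1.0 (wide open). A held flap gives less than 1 mm (under 0.02 rad) and stops hard. The free one, any of the four, gives way at about 2 to 4 N on its mark; its hinge is stiff with friction and it stays at any angle where it is left.
- flap1_mark (a point): Black press mark, 18 mm across, on top of the leftmost (seen from the robot, towards +y) flap's long end, mid-width, 40 mm from the pin towards the robot; it moves with the flap. A 22 mm wide fingertip going straight down here touches with its edge nearest the pin: 0.8 rad is reached about 30 mm, 1.0 rad about 45 mm under the lid.
- flap2 (a joint): Hinge angle (rad) of the second from the left flap: 0 = flush, grows as its long end goes down, stop at 1.0 (wide open). A held flap gives less than 1 mm (under 0.02 rad) and stops hard. The free one, any of the four, gives way at about 2 to 4 N on its mark; its hinge is stiff with friction and it stays at any angle where it is left.
- flap2_mark (a point): Black press mark, 18 mm across, on top of the second from the left flap's long end, mid-width, 40 mm from the pin towards the robot; it moves with the flap. A 22 mm wide fingertip going straight down here touches with its edge nearest the pin: 0.8 rad is reached about 30 mm, 1.0 rad about 45 mm under the lid.
- flap3 (a joint): Hinge angle (rad) of the third from the left flap: 0 = flush, grows as its long end goes down, stop at 1.0 (wide open). A held flap gives less than 1 mm (under 0.02 rad) and stops hard. The free one, any of the four, gives way at about 2 to 4 N on its mark; its hinge is stiff with friction and it stays at any angle where it is left.
- flap3_mark (a point): Black press mark, 18 mm across, on top of the third from the left flap's long end, mid-width, 40 mm from the pin towards the robot; it moves with the flap. A 22 mm wide fingertip going straight down here touches with its edge nearest the pin: 0.8 rad is reached about 30 mm, 1.0 rad about 45 mm under the lid.
- flap4 (a joint): Hinge angle (rad) of the rightmost flap: 0 = flush, grows as its long end goes down, stop at 1.0 (wide open). A held flap gives less than 1 mm (under 0.02 rad) and stops hard. The free one, any of the four, gives way at about 2 to 4 N on its mark; its hinge is stiff with friction and it stays at any angle where it is left.
- flap4_mark (a point): Black press mark, 18 mm across, on top of the rightmost flap's long end, mid-width, 40 mm from the pin towards the robot; it moves with the flap. A 22 mm wide fingertip going straight down here touches with its edge nearest the pin: 0.8 rad is reached about 30 mm, 1.0 rad about 45 mm under the lid.
- standoff_a: Loose brass standoff, upright cylinder 18 mm across, 30 mm high, on the back strip of the unit's lid, in the left half; origin at the centre of its underside. To be left alone.
- standoff_b: Loose brass standoff like the other, in the right half of the back strip; origin at the centre of its underside. To be left alone.
- meter: Yellow hand multimeter lying on the bench to the left, 180 by 85 by 34 mm; origin at the centre of its underside. To be left alone.
- spool: Bare metal solder spool standing on the bench to the left, 60 mm across, 45 mm high, hole 22 mm; origin at the centre of its underside. To be left alone.
- driver: Screwdriver with a blue handle lying on the bench to the right, about 200 mm long; origin at the centre of its underside. To be left alone.
- flux: White bottle with a red cap on the bench to the right, 40 mm across, 90 mm high; origin at the centre of its underside. To be left alone.
- cup: Blue plastic cup on the bench to the right, 76 mm across, 85 mm high; origin at the centre of its underside. To be left alone.

How it is judged (in metres and radians):
On the way:
1. the free flap gives way under the hand (past 0.08 rad) (value of joint any of flap1, flap2, flap3, flap4 above 0.08 rad), for 0.05 s.
At the end, for the whole second after the job is handed in: One flap stands open by more than 0.8 rad (its stop is at 1.0) and no flap is moving (value of joint any of flap1, flap2, flap3, flap4 above 0.8 rad and velocity of joint flap1 between -0.1 and 0.1 rad/s and velocity of joint flap2 between -0.1 and 0.1 rad/s and velocity of joint flap3 between -0.1 and 0.1 rad/s and velocity of joint flap4 between -0.1 and 0.1 rad/s); the robot touches nothing.
It fails at once if the unit or one of its flaps is pressed with more than 80 N (contact force between any of the fingers, the arm and unit above 80 N).
It fails at once if a thing standing on the unit or the bench is shifted or lifted by more than 20 mm (distance of any of standoff_a, standoff_b, meter, spool, driver, flux, cup from where it was at the start of the episode above 0.02 m).
It also fails if it takes over 51 s, if anything falls off the work surface, if the arm or the gripper's body presses on something with over 40 N, if the wrist force passes 120 N, or if a joint passes its speed limit or range.

ROBOT

A 6-joint arm with a two-finger parallel gripper is mounted at the origin on the work surface. World frame = base frame: x ahead of the robot, y to its left, z up, the work surface at z = 0. Lengths are in m, angles in degrees, forces in N, time in s.
With the tool pointing down it reaches from about 0.375 to 0.9 m from the base axis. Payload 3.1 kg.
Tool frame: the origin (TCP) lies on the centre line of the jaws, within the pads' length; the fingertips stand 25 mm ahead of it and the grasp point (between the pads) lies 6 mm ahead of it; z points along the fingers, y is the line along which they close (so a half turn about z gives the same grasp; the last joint's range is limited). The gripper opens to 87 mm and grips with 3 to 60 N. Pads are 19 mm wide; open, the fingers measure 117 mm over their backs; the gripper's body (75 mm by 190 mm) begins 51 mm behind the grasp point.
Start: joints at [56.751, 30.224, 82.088, -0, 67.689, -10.227], TCP at [0.244, 0.575, 0.227] pointing down, gripper open.
Joint ranges: [-176.69, 176.69], [-43.24, 126.21], [12.49, 139.97], [-82, 262], [0, 151.66], [-163.58, 163.58]. Speed limits (degrees/s): [159.86, 159.86, 180, 180, 180, 180].

INTERFACE

Orientations are given as a 3x3 rotation matrix whose columns are the frame's x, y, z axes.
In Python, from rig import read_state, capture, camera_params, hand_in gives the robot as it stands.
- The arm moves only by the tool apply_moves, never from a script. Its argument "rows" is a list of rows, each an object of numbers: "x", "y", "z": the shift along the tool's x, y, z in mm; "rx", "ry", "rz": the turn, a rotation vector about the tool's x, y, z in units of 6 degrees (1.0 is 6 degrees); "claw": the closure in counts, from 0 (fully open) to 255 (shut). A call has 1 to 10 rows; each row is the pose to reach, as a shift and turn from the pose commanded when the call began, along the tool's axes at that moment; what a row does not reach only later rows make up. A row lasts 1/8 s, in which the tool goes at most 62.5 mm and 10.7 degrees, less where a joint would pass 70% of its speed; a pose out of reach is approached as far as the arm can. A call with a gripper value outside its range is refused whole. The fingers move at their own pace and stop on an object; the grip force is fixed at half the most. Time passes only in rows, so rows that repeat a pose let the fingers close. It gives the time, the measured TCP pose, the force, the opening and the grip force at its end, in the units of the state.
- read_state(): the state, without advancing time (a new reading comes with each control period).
- capture(name): name is "scene" or "side" or "wrist"; returns (picture, depth): 420x560x3 uint8, red, green, blue; 420x560 float32, m along the optical axis (not along the pixel's ray), 0 where there is no reading.
- camera_params(name): a dict with "fx", "fy", "cx", "cy" (pixels), "xyz" and "orientation" of the camera in the world. Camera axes: x right, y up, looking along -z (the intrinsics and any distortion apply to the point x, -y, -z); pixel columns grow to the right and rows downward; lengths in m; the calibration is good to about 2 mm. The wrist camera is an equidistant fisheye: a pixel r from the principal point sees the ray r / f radians off the axis. A picture is of the moment at which its call begins: read the wrist's pose just before it. camera_params takes no time and is no camera call; for the wrist camera it gives the pose at the moment of the call.
- hand_in(): hands the job in; it is judged then, once.
The state is a dict: "time_s": time; "joint_positions": joint angles; "qvel": joint speeds; "tau": joint torques, N m; "position": TCP position; "tcp_rot": TCP orientation; "force": force on the tool from outside, world axes, zero at the start; "moment": the same for the moment, N m; "opening": opening from 0.0 (shut) to 1.0 (fully open); "grasp_force": force on a finger pad.
Only numpy, scipy, OpenCV 4.12 (cv2) and the standard library are available. Lean on these libraries where they do the work, as an engineer would, in place of code of your own. Each camera call takes 0.05 s, during which the arm holds its last target. There are 200 camera calls.

## Working session

There is one attempt and no reset: what is moved stays moved. The work goes in short steps, Python scripts to look and compute and a tool call to move; the robot and the scene stay as the last step left them, time stands still between calls to the robot, and variables do not carry over. Pictures are saved under pics/ and viewed, at most 10 in all, crops included, and the job is handed in when it is done.

Besides the shell and the picture viewer there is one more tool, called as name([rows], argument=value, ...), one row to a line, values as JSON. apply_moves: Moves the arm, as the interface text tells. Its arguments: {"type":"object","properties":{"rows":{"type":"array"}},"required":["rows"]}

```bash
mkdir -p pics; python3 - <<'E'
from rig import *
import cv2,numpy as np
s=read_state();print(s['time_s'],s['position'],s['tcp_rot'],s['force'],s['opening'])
for n in['scene','side']:
    p,d=capture(n);cv2.imwrite(f'pics/{n}.png',p[:,:,::-1]);np.savez(f'{n}.npz',p=p,d=d);c=camera_params(n);print(n,c)
E
```

```text
0.0 [0.2440061  0.57461912 0.22578249] [[-9.20370330e-01  3.91046206e-01 -1.14923424e-03]
 [ 3.91047739e-01  9.20368611e-01 -1.81243026e-03]
 [ 3.48975147e-04 -2.11751248e-03 -9.99997697e-01]] [ 0.74635289 -0.46426627 -0.14981241] 0.9977646268871636
scene {'fx': 447.81211133408584, 'fy': 447.81211133408584, 'cx': 276.2988114725655, 'cy': 203.82053753093408, 'xyz': array([ 1.51019543, -0.15158052,  1.07802175]), 'orientation': array([[ 0.15848622, -0.70724789,  0.68897209],
       [ 0.98734961,  0.11690159, -0.10712031],
       [-0.00478132,  0.69723342,  0.71682822]])}
side {'fx': 401.9977732880319, 'fy': 401.9977732880319, 'cx': 274.40531244743977, 'cy': 214.57170255428414, 'xyz': array([ 0.32828556, -0.78017304,  1.00614366]), 'orientation': array([[ 9.56845448e-01,  2.15126266e-01, -1.95364985e-01],
       [-2.90597252e-01,  7.08707363e-01, -6.42874101e-01],
       [ 1.57498649e-04,  6.71903686e-01,  7.40638517e-01]])}
```

View pics/scene.png

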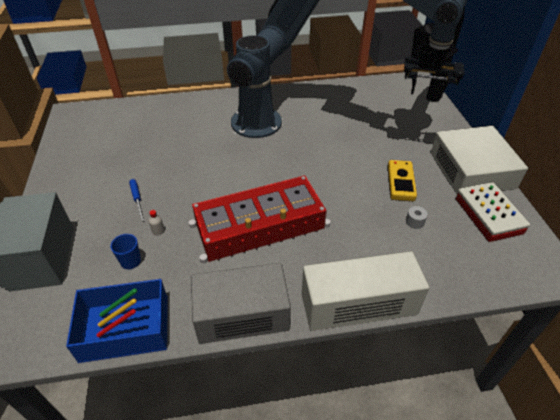

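View pics/side.png

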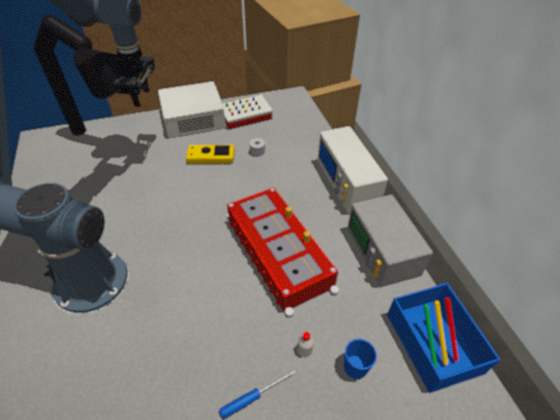

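The scene view shows the red unit around (260,215), with black marks near (212,213), (240,207), (267,200) and (294,194). The side view shows the unit around (280,245), with marks near (252,207) to (295,270).

```bash
cat > h.py <<'E'
import numpy as np,cv2
from rig import *
def ray(n,uv,z):
    c=camera_params(n);u,v=uv
    d=c['orientation']@np.array([(u-c['cx'])/c['fx'],-(v-c['cy'])/c['fy'],-1])
    return c['xyz']+d*(z-c['xyz'][2])/d[2]
E
python3 - <<'E'
from h import *
for n,(x0,x1,y0,y1) in {'scene':(185,335,172,260),'side':(222,340,182,308)}.items():
    p=np.load(n+'.npz')['p'];hsv=cv2.cvtColor(p,cv2.COLOR_RGB2HSV)
    red=(((hsv[...,0]<8)|(hsv[...,0]>172))&(hsv[...,1]>150)&(hsv[...,2]>60)).astype(np.uint8)
    m=np.zeros_like(red);m[y0:y1,x0:x1]=red[y0:y1,x0:x1]
    hull=cv2.convexHull(cv2.findNonZero(m));M=np.zeros_like(red);cv2.fillConvexPoly(M,hull,1)
    dark=((p.max(2)<60)&(M>0)).astype(np.uint8)
    k,l,st,ce=cv2.connectedComponentsWithStats(dark)
    print(n)
    for i in range(1,k):
        if st[i,4]>6: print(st[i],ce[i].round(1),ray(n,ce[i],.085).round(4))
    big=cv2.resize(p[y0-5:y1+5,x0-5:x1+5],None,fx=4.4,fy=4.4,interpolation=cv2.INTER_CUBIC)
    cv2.imwrite(f'pics/{n}_c.png',big[:,:,::-1])
E
```

```text
scene
[295 191   4   3  12] [296.5 192. ] [0.5145 0.0684 0.085 ]
[268 197   5   4  15] [269.9 198.8] [ 0.5309 -0.0196  0.085 ]
[240 205   5   3  14] [242.1 206.1] [ 0.5482 -0.1085  0.085 ]
[212 212   5   4  17] [214.1 213.4] [ 0.5651 -0.1957  0.085 ]
[301 227   4   5   8] [303.2 229.6] [0.6727 0.058  0.085 ]
[269 236   3   7  12] [269.8 239.4] [ 0.6935 -0.0441  0.085 ]
[244 246   2   6   9] [244.6 248.4] [ 0.7146 -0.1194  0.085 ]
[231 249   2   7  10] [231.6 252.2] [ 0.722  -0.1567  0.085 ]
side
[264 226   3   3   7] [265.  227.3] [ 0.5292 -0.0218  0.085 ]
[278 247   4   3   9] [279.3 248.1] [ 0.547  -0.1094  0.085 ]
[293 270   5   3  11] [295. 271.] [ 0.5646 -0.1971  0.085 ]
```

View pics/scene_c.png

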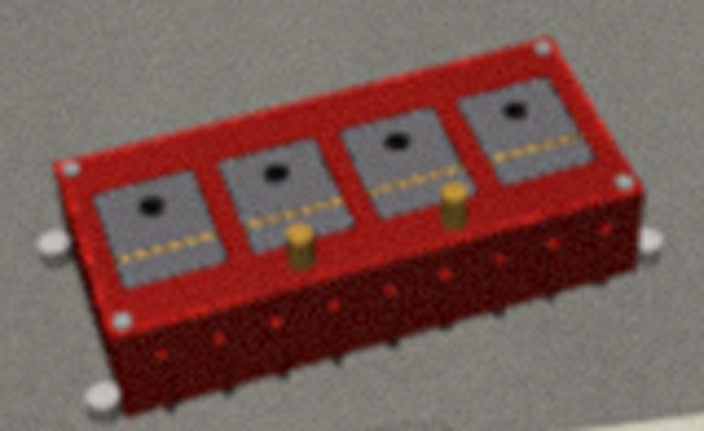

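Mark spacing comes out at 89.6 mm (90 expected), and the two views agree to within about 2 mm. The unit's yaw is about +10.9°. I'll close the claw and travel to above flap 1.

apply_moves([
  {"x":-18,"y":-14,"z":2,"rz":-0.23,"claw":255},
  {"x":-58,"y":-47,"z":7,"rz":-0.73,"claw":255},
  {"x":-103,"y":-83,"z":13,"rz":-1.3,"claw":255},
  {"x":-148,"y":-119,"z":18,"rz":-1.86,"claw":255},
  {"x":-192,"y":-155,"z":24,"rz":-2.42,"claw":255},
  {"x":-237,"y":-191,"z":29,"rz":-2.98,"claw":255},
  {"x":-282,"y":-227,"z":35,"rz":-3.55,"claw":255},
  {"x":-326,"y":-263,"z":40,"rz":-4.1,"claw":255},
  {"x":-371,"y":-300,"z":46,"rz":-4.67,"claw":255},
  {"x":-416,"y":-336,"z":51,"rz":-5.24,"claw":255},
])

```text
validation failed for argument at $.ro...
```

```bash
cat >> h.py <<'E'
UX=np.array([.982,.188,0]);M=[np.array([.5145,.0675,.085]),np.array([.530,-.0205,.085]),np.array([.5475,-.109,.085]),np.array([.565,-.1965,.085])]
def rep(i,tz=.170):
    s=read_state();R=s['tcp_rot'];t=M[i].copy();t[2]=tz
    print(s['time_s'],s['position'].round(4),s['force'].round(2),s['opening'],'shift mm',((t-s['position'])@R*1000).round(1))
    W=np.array([[-.982,-.188,0],[-.188,.982,0],[0,0,-1]]).T
    print('rot units',(cv2.Rodrigues(R.T@W)[0].ravel()*180/np.pi/6).round(2),s['joint_positions'])
    c=camera_params('wrist');print('cam in tool',((c['xyz']-s['position'])@R).round(3))
E
python3 -c "from h import *;rep(0)"
```

```text
0.1 [0.244  0.5747 0.2259] [-0.45 -0.72  0.27] 1.0014645375456526 shift mm [-447.3 -360.9   56.4]
rot units [-0.02 -0.01 -5.64] [ 5.67504378e+01  3.02726305e+01  8.21490981e+01 -1.19353647e-04
  6.76899022e+01 -1.02263704e+01]
cam in tool [ 0.067 -0.001 -0.158]
```

apply_moves([
  {"x":-18,"y":-14,"z":2,"rx":0,"ry":0,"rz":-0.23,"claw":255},
  {"x":-58,"y":-47,"z":7,"rx":0,"ry":0,"rz":-0.73,"claw":255},
  {"x":-103,"y":-83,"z":13,"rx":0,"ry":0,"rz":-1.3,"claw":255},
  {"x":-148,"y":-119,"z":18,"rx":0,"ry":0,"rz":-1.86,"claw":255},
  {"x":-192,"y":-155,"z":24,"rx":0,"ry":0,"rz":-2.42,"claw":255},
  {"x":-237,"y":-191,"z":29,"rx":0,"ry":0,"rz":-2.98,"claw":255},
  {"x":-282,"y":-227,"z":35,"rx":0,"ry":0,"rz":-3.55,"claw":255},
  {"x":-326,"y":-263,"z":40,"rx":0,"ry":0,"rz":-4.1,"claw":255},
  {"x":-371,"y":-300,"z":46,"rx":0,"ry":0,"rz":-4.67,"claw":255},
  {"x":-416,"y":-336,"z":51,"rx":0,"ry":0,"rz":-5.24,"claw":255},
])

```text
time_s: 1.35
position: [0.4963, 0.1015, 0.1753]
tcp_rot: [[-0.989, -0.148, -0.001], [-0.148, 0.989, 0.0], [0.001, 0.0, -1.0]]
force: [0.3, -0.3, 0.9]
opening: 0.014
grasp_force: 0.0
```

```bash
python3 -c "from h import *;rep(0)"
```

```text
1.35 [0.4963 0.1015 0.1753] [ 0.32 -0.29  0.95] 0.01409239206958813 shift mm [-13.  -36.3   5.3]
rot units [ 0.   -0.   -0.39] [-1.10366417e+00  2.54402270e+01  1.01970753e+02  1.23759377e-02
  5.26209311e+01 -9.96279324e+01]
cam in tool [ 0.067 -0.    -0.158]
```

apply_moves([
  {"x":-7,"y":-18,"z":10,"rx":0,"ry":0,"rz":-0.2,"claw":255},
  {"x":-13,"y":-36,"z":22,"rx":0,"ry":0,"rz":-0.38,"claw":255},
  {"x":-13,"y":-36,"z":30,"rx":0,"ry":0,"rz":-0.38,"claw":255},
  {"x":-13,"y":-36,"z":35,"rx":0,"ry":0,"rz":-0.38,"claw":255},
  {"x":-13,"y":-36,"z":35,"rx":0,"ry":0,"rz":-0.38,"claw":255},
])

```text
time_s: 1.98
position: [0.5131, 0.0705, 0.1404]
tcp_rot: [[-0.982, -0.187, -0.001], [-0.187, 0.982, 0.0], [0.001, 0.001, -1.0]]
force: [0.1, -0.1, -0.5]
opening: 0.003
grasp_force: 0.0
```

```bash
python3 - <<'E'
from h import *
rep(0,.110)
p,d=capture('wrist');cv2.imwrite('pics/w1.png',p[:,:,::-1])
E
```

```text
1.975 [0.5131 0.0705 0.1404] [ 0.14 -0.08 -0.52] 0.0028693093268513277 shift mm [-0.9 -3.2 30.4]
rot units [ 0.   -0.01 -0.01] [-4.56096028e+00  2.93745529e+01  1.02103830e+02  9.65680607e-03
  4.86038072e+01 -1.05324268e+02]
cam in tool [ 0.067 -0.    -0.158]
```

View pics/w1.png

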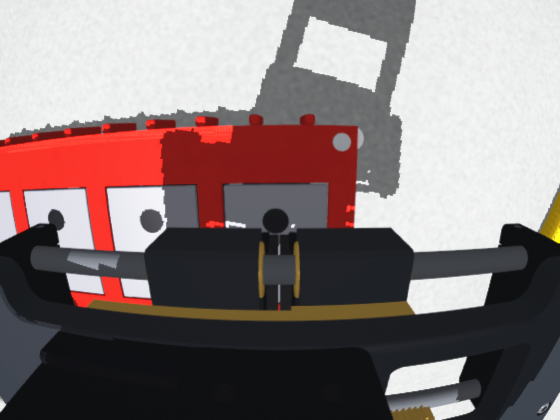

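The wrist view shows flap 1's mark at (276,220), directly under the closed fingertips, whose column is at about 279. I'll descend slowly.

apply_moves([
  {"x":-1,"y":-3,"z":5,"rx":0,"ry":0,"rz":0,"claw":255},
  {"x":-1,"y":-3,"z":10,"rx":0,"ry":0,"rz":0,"claw":255},
  {"x":-1,"y":-3,"z":15,"rx":0,"ry":0,"rz":0,"claw":255},
  {"x":-1,"y":-3,"z":20,"rx":0,"ry":0,"rz":0,"claw":255},
  {"x":-1,"y":-3,"z":22,"rx":0,"ry":0,"rz":0,"claw":255},
  {"x":-1,"y":-3,"z":24,"rx":0,"ry":0,"rz":0,"claw":255},
  {"x":-1,"y":-3,"z":26,"rx":0,"ry":0,"rz":0,"claw":255},
  {"x":-1,"y":-3,"z":27,"rx":0,"ry":0,"rz":0,"claw":255},
  {"x":-1,"y":-3,"z":28,"rx":0,"ry":0,"rz":0,"claw":255},
  {"x":-1,"y":-3,"z":28,"rx":0,"ry":0,"rz":0,"claw":255},
])

```text
time_s: 3.28
position: [0.5155, 0.0668, 0.1127]
tcp_rot: [[-0.983, -0.186, -0.0], [-0.186, 0.983, 0.0], [0.0, 0.0, -1.0]]
force: [-1.0, 0.4, -0.4]
opening: 0.006
grasp_force: 0.0
```

apply_moves([
  {"x":0,"y":0,"z":1,"rx":0,"ry":0,"rz":0,"claw":255},
  {"x":0,"y":0,"z":2,"rx":0,"ry":0,"rz":0,"claw":255},
  {"x":0,"y":0,"z":2,"rx":0,"ry":0,"rz":0,"claw":255},
])

```text
time_s: 3.65
position: [0.5155, 0.0668, 0.1107]
tcp_rot: [[-0.983, -0.186, -0.0], [-0.186, 0.983, 0.0], [0.0, 0.0, -1.0]]
force: [0.6, 0.1, 0.2]
opening: 0.003
grasp_force: 0.0
```

apply_moves([
  {"x":0,"y":0,"z":0.5,"rx":0,"ry":0,"rz":0,"claw":255},
  {"x":0,"y":0,"z":1,"rx":0,"ry":0,"rz":0,"claw":255},
  {"x":0,"y":0,"z":1,"rx":0,"ry":0,"rz":0,"claw":255},
])

```text
time_s: 4.03
position: [0.5155, 0.0668, 0.1097]
tcp_rot: [[-0.983, -0.186, -0.0], [-0.186, 0.983, -0.0], [0.0, -0.0, -1.0]]
force: [0.2, -0.0, -0.3]
opening: 0.006
grasp_force: 0.0
```

apply_moves([
  {"x":0,"y":0,"z":0.5,"rx":0,"ry":0,"rz":0,"claw":255},
  {"x":0,"y":0,"z":0.5,"rx":0,"ry":0,"rz":0,"claw":255},
])

```text
time_s: 4.28
position: [0.5155, 0.0668, 0.1092]
tcp_rot: [[-0.983, -0.186, -0.0], [-0.186, 0.983, 0.0], [0.0, 0.0, -1.0]]
force: [0.1, 0.2, -1.3]
opening: 0.003
grasp_force: 0.0
```

apply_moves([
  {"x":0,"y":0,"z":0.5,"rx":0,"ry":0,"rz":0,"claw":255},
  {"x":0,"y":0,"z":0.5,"rx":0,"ry":0,"rz":0,"claw":255},
])

```text
time_s: 4.53
position: [0.5155, 0.0668, 0.1087]
tcp_rot: [[-0.983, -0.186, -0.0], [-0.186, 0.983, -0.0], [0.0, -0.0, -1.0]]
force: [0.1, 0.1, -0.5]
opening: 0.007
grasp_force: 0.0
```

apply_moves([
  {"x":0,"y":0,"z":0.5,"rx":0,"ry":0,"rz":0,"claw":255},
  {"x":0,"y":0,"z":0.5,"rx":0,"ry":0,"rz":0,"claw":255},
])

```text
time_s: 4.78
position: [0.5155, 0.0668, 0.1082]
tcp_rot: [[-0.983, -0.186, -0.0], [-0.186, 0.983, 0.0], [0.0, 0.0, -1.0]]
force: [-0.4, 0.3, 0.3]
opening: 0.009
grasp_force: 0.0
```

apply_moves([
  {"x":0,"y":0,"z":0.5,"rx":0,"ry":0,"rz":0,"claw":255},
  {"x":0,"y":0,"z":0.5,"rx":0,"ry":0,"rz":0,"claw":255},
])

```text
time_s: 5.03
position: [0.5155, 0.0668, 0.1077]
tcp_rot: [[-0.983, -0.186, -0.0], [-0.186, 0.983, -0.0], [0.0, 0.0, -1.0]]
force: [-0.9, 0.2, -0.2]
opening: 0.005
grasp_force: 0.0
```

apply_moves([
  {"x":0,"y":0,"z":0.5,"rx":0,"ry":0,"rz":0,"claw":255},
  {"x":0,"y":0,"z":0.5,"rx":0,"ry":0,"rz":0,"claw":255},
])

```text
time_s: 5.28
position: [0.5155, 0.0668, 0.1072]
tcp_rot: [[-0.983, -0.186, -0.0], [-0.186, 0.983, 0.0], [0.0, 0.0, -1.0]]
force: [0.0, -1.0, 0.3]
opening: 0.005
grasp_force: 0.0
```

apply_moves([
  {"x":0,"y":0,"z":0.5,"rx":0,"ry":0,"rz":0,"claw":255},
  {"x":0,"y":0,"z":0.5,"rx":0,"ry":0,"rz":0,"claw":255},
])

```text
time_s: 5.52
position: [0.5155, 0.0668, 0.1067]
tcp_rot: [[-0.983, -0.186, -0.0], [-0.186, 0.983, -0.0], [0.0, 0.0, -1.0]]
force: [-0.5, 0.4, 0.8]
opening: 0.009
grasp_force: 0.0
```

apply_moves([
  {"x":0,"y":0,"z":0.5,"rx":0,"ry":0,"rz":0,"claw":255},
  {"x":0,"y":0,"z":1,"rx":0,"ry":0,"rz":0,"claw":255},
])

```text
time_s: 5.78
position: [0.5155, 0.0668, 0.1057]
tcp_rot: [[-0.983, -0.186, 0.0], [-0.186, 0.983, -0.0], [-0.0, -0.0, -1.0]]
force: [0.8, 0.1, -0.1]
opening: 0.004
grasp_force: 0.0
```

apply_moves([
  {"x":0,"y":0,"z":0.5,"rx":0,"ry":0,"rz":0,"claw":255},
  {"x":0,"y":0,"z":1,"rx":0,"ry":0,"rz":0,"claw":255},
])

```text
time_s: 6.02
position: [0.5155, 0.0668, 0.1047]
tcp_rot: [[-0.983, -0.186, -0.0], [-0.186, 0.983, -0.0], [0.0, 0.0, -1.0]]
force: [-0.3, 0.4, -1.1]
opening: 0.006
grasp_force: 0.0
```

```bash
python3 - <<'E'
from h import *
rep(0,.110)
p,d=capture('side');cv2.imwrite('pics/s2.png',cv2.resize(p[150:300,170:350],None,fx=4,fy=4,interpolation=cv2.INTER_CUBIC)[:,:,::-1])
E
```

```text
6.025 [0.5155 0.0668 0.1047] [-0.29  0.41 -1.08] 0.006152081251325836 shift mm [ 0.8  0.8 -5.3]
rot units [ 0.   -0.   -0.02] [-4.94315550e+00  3.29086772e+01  1.03352605e+02 -1.03275725e-03
  4.37439187e+01 -1.05642768e+02]
cam in tool [ 0.067 -0.    -0.158]
```

View pics/s2.png

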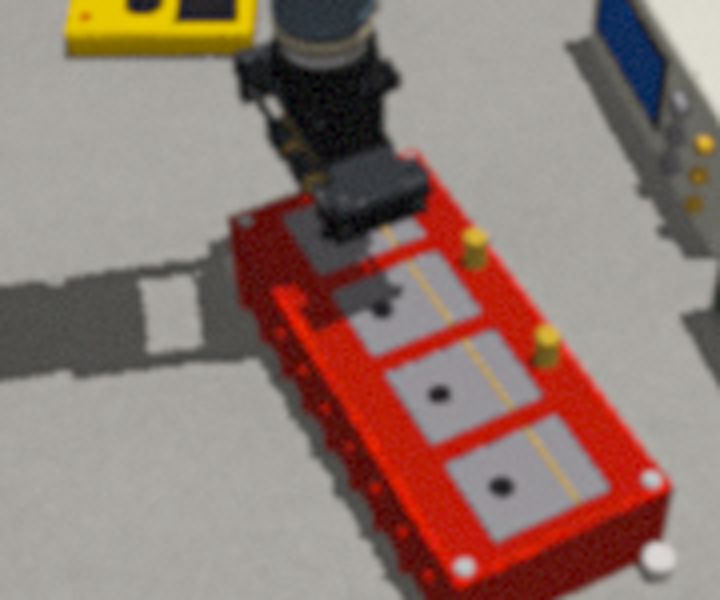

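The side view shows the hand over flap 1, which looks flush. No force has registered, so I'll continue gently.

apply_moves([
  {"x":0,"y":0,"z":0.5,"rx":0,"ry":0,"rz":0,"claw":255},
  {"x":0,"y":0,"z":1,"rx":0,"ry":0,"rz":0,"claw":255},
])

```text
time_s: 6.32
position: [0.5155, 0.0668, 0.1037]
tcp_rot: [[-0.983, -0.186, 0.0], [-0.186, 0.983, 0.0], [-0.0, -0.0, -1.0]]
force: [0.5, -0.5, 0.2]
opening: 0.006
grasp_force: 0.0
```

apply_moves([
  {"x":0,"y":0,"z":0.5,"rx":0,"ry":0,"rz":0,"claw":255},
  {"x":0,"y":0,"z":1,"rx":0,"ry":0,"rz":0,"claw":255},
])

```text
time_s: 6.58
position: [0.5155, 0.0668, 0.1027]
tcp_rot: [[-0.983, -0.186, -0.0], [-0.186, 0.983, -0.0], [0.0, -0.0, -1.0]]
force: [-0.4, -0.8, 0.9]
opening: 0.005
grasp_force: 0.0
```

apply_moves([
  {"x":0,"y":0,"z":0.5,"rx":0,"ry":0,"rz":0,"claw":255},
  {"x":0,"y":0,"z":1,"rx":0,"ry":0,"rz":0,"claw":255},
])

```text
time_s: 6.82
position: [0.5155, 0.0668, 0.1017]
tcp_rot: [[-0.983, -0.186, 0.0], [-0.186, 0.983, -0.0], [-0.0, -0.0, -1.0]]
force: [0.4, -0.1, -0.3]
opening: 0.004
grasp_force: 0.0
```

```bash
python3 - <<'E'
from h import *
rep(0,.110)
p,d=capture('wrist');cv2.imwrite('pics/w2.png',p[:,:,::-1])
E
```

```text
6.825 [0.5155 0.0668 0.1017] [ 0.4  -0.06 -0.33] 0.0038507059021309653 shift mm [ 0.9  0.9 -8.3]
rot units [-0.    0.   -0.02] [-4.94568807e+00  3.32053903e+01  1.03458215e+02 -7.17535067e-04
  4.33347058e+01 -1.05642479e+02]
cam in tool [ 0.067 -0.    -0.158]
```

View pics/w2.png

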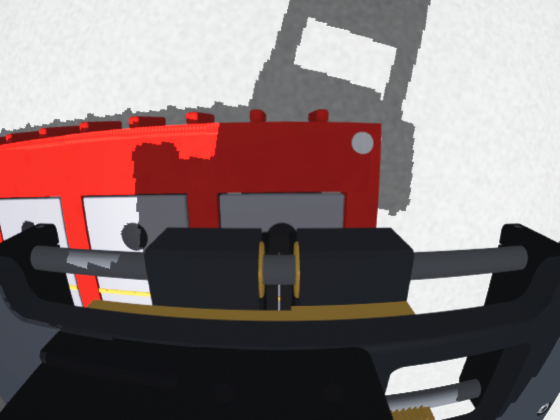

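The wrist view shows flap 1's mark partly hidden at (282,232), with its front edge at row 194. I'll use the depth image to check the heights.

```bash
cat >> h.py <<'E'
def wpt(uv,d,c):
    u,v=uv;a=np.array([u-c['cx'],v-c['cy']]);r=np.hypot(*a);th=r/c['fx'];a=a/r*np.tan(th)
    return c['xyz']+c['orientation']@np.array([a[0],-a[1],-1])*d
E
python3 - <<'E'
from h import *
s=read_state();c=camera_params('wrist');p,d=capture('wrist');print(c['fx'],c['cx'],c['cy'])
for n,uv in dict(f1edge=(285,200),f1mid=(240,215),f1mid2=(330,215),mark1=(282,226),f2mark=(133,237),f2a=(110,210),f2b=(165,215),f2edge=(150,200),lid=(280,150),lid2=(360,200),strip=(203,215),bench=(480,150)).items():
    print(n,d[uv[1],uv[0]],wpt(uv,d[uv[1],uv[0]],c).round(4))
R=s['tcp_rot'];
for off in (11,0,-11):
    q=s['position']+R@np.array([off/1000,0,.025]);v=(q-c['xyz'])@c['orientation'];th=np.arctan2(np.hypot(v[0],v[1]),-v[2]);k=c['fx']*th/np.hypot(v[0],v[1]);print('tip',off,c['cx']+k*v[0],c['cy']-k*v[1])
E
```

```text
325.19226210127806 278.63746246766715 205.0386116898952
f1edge 0.17877561 [0.489  0.0651 0.0859]
f1mid 0.17984861 [0.5018 0.0421 0.0868]
f1mid2 0.18159525 [0.493  0.0917 0.0852]
mark1 0.18202667 [0.5039 0.0662 0.0863]
f2mark 0.18418808 [ 0.5287 -0.0214  0.086 ]
f2a 0.17955095 [ 0.5144 -0.038   0.0865]
f2b 0.1819898 [ 0.5109 -0.0019  0.0848]
f2edge 0.17782447 [ 0.5031 -0.0114  0.0867]
lid 0.17343462 [0.4627 0.0573 0.0845]
lid2 0.17907359 [0.4812 0.1066 0.0856]
strip 0.18127616 [0.5063 0.021  0.0855]
bench 0.25410715 [0.4286 0.2366 0.0013]
tip 11 279.1854210056454 221.77771605255109
tip 0 279.17683091026163 239.3022388633355
tip -11 279.16754888372105 256.159742552546
```

```bash
python3 - <<'E'
from h import *
s=read_state();c=camera_params('wrist');p,d=capture('wrist');R=s['tcp_rot']
for u in (270,282):
  for v in range(216,312,6):
    print(u,v,p[v,u],((wpt((u,v),d[v,u],c)-s['position'])@R*1000).round(1) if d[v,u]>0 else None)
cv2.imwrite('pics/w3.png',cv2.resize(cv2.convertScaleAbs(p[180:320,200:360],alpha=2.0,beta=20),None,fx=4,fy=4,interpolation=cv2.INTER_CUBIC)[:,:,::-1])
E
```

```text
270 216 [ 97  97 106] [16.7 -5.2 17.5]
270 222 [ 97  98 107] [13.4 -5.2 16.8]
270 228 [46 46 52] [10.3 -5.2 15.4]
270 234 [23 22 25] [10.9 -4.8  3.3]
270 240 [25 24 27] [10.9 -4.6 -5.7]
270 246 [24 24 26] [ 10.9  -4.4 -14. ]
270 252 [25 25 27] [ 10.8  -4.2 -21.1]
270 258 [57 60 65] [ 33.7  -2.6 -80.8]
270 264 [63 66 70] [ 33.5  -2.5 -84.2]
270 270 [64 67 72] [ 32.1  -2.5 -84.6]
270 276 [65 67 72] [ 30.3  -2.5 -84.5]
270 282 [61 64 69] [ 28.   -2.5 -83.3]
270 288 [31 32 35] [  5.6  -3.7 -45.8]
270 294 [32 32 35] [  2.8  -3.7 -45.7]
270 300 [33 33 35] [ -0.6  -3.8 -44.6]
270 306 [32 33 35] [ -3.3  -3.8 -44.9]
282 216 [ 97  97 106] [16.9  1.6 16.6]
282 222 [75 75 83] [13.6  1.6 16.1]
282 228 [22 22 26] [10.1  1.6 15.9]
282 234 [24 24 27] [10.6  1.5  4.1]
282 240 [25 24 26] [10.5  1.4 -4.6]
282 246 [25 24 26] [ 10.5   1.3 -13. ]
282 252 [24 24 26] [ 10.3   1.2 -20. ]
282 258 [58 60 65] [ 33.9   0.5 -81.2]
282 264 [62 65 69] [ 32.8   0.5 -82.7]
282 270 [65 68 73] [ 31.7   0.5 -83.8]
282 276 [64 67 72] [ 30.    0.5 -83.9]
282 282 [61 64 69] [ 28.1   0.5 -83.4]
282 288 [32 32 35] [  5.7   1.  -45.9]
282 294 [31 31 33] [  2.5   1.  -45.1]
282 300 [32 32 34] [ -0.    1.  -45.5]
282 306 [32 31 34] [ -3.2   1.  -45. ]
```

View pics/w3.png

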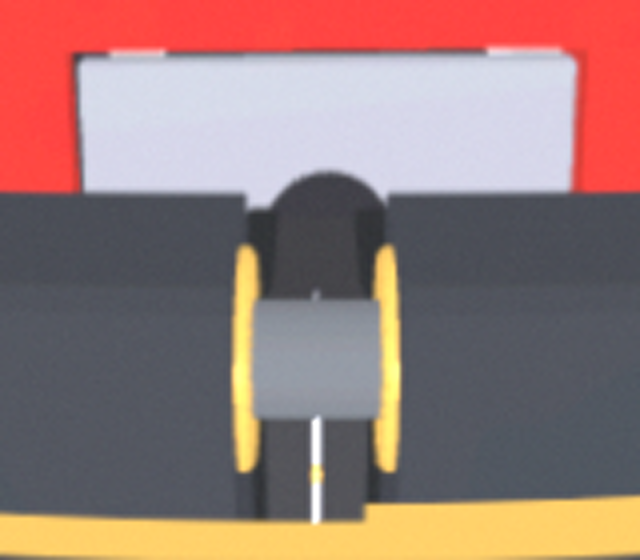

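The enlarged view shows flap 1 flush, with its surface about 16 mm ahead of the TCP. The closed tips are therefore only just reaching it and are shorter than the nominal 25 mm. I'll go on in small steps and watch the force.

apply_moves([
  {"x":0,"y":0,"z":0.5,"rx":0,"ry":0,"rz":0,"claw":255},
  {"x":0,"y":0,"z":0.5,"rx":0,"ry":0,"rz":0,"claw":255},
])

```text
time_s: 7.22
position: [0.5155, 0.0668, 0.1012]
tcp_rot: [[-0.983, -0.186, -0.0], [-0.186, 0.983, -0.0], [0.0, -0.0, -1.0]]
force: [0.3, -0.2, 0.0]
opening: 0.006
grasp_force: 0.0
```

apply_moves([
  {"x":0,"y":0,"z":0.5,"rx":0,"ry":0,"rz":0,"claw":255},
  {"x":0,"y":0,"z":0.5,"rx":0,"ry":0,"rz":0,"claw":255},
])

```text
time_s: 7.48
position: [0.5155, 0.0668, 0.1007]
tcp_rot: [[-0.983, -0.186, -0.0], [-0.186, 0.983, -0.0], [0.0, -0.0, -1.0]]
force: [0.5, -0.3, 0.6]
opening: 0.007
grasp_force: 0.0
```

apply_moves([
  {"x":0,"y":0,"z":0.5,"rx":0,"ry":0,"rz":0,"claw":255},
  {"x":0,"y":0,"z":0.5,"rx":0,"ry":0,"rz":0,"claw":255},
])

```text
time_s: 7.72
position: [0.5155, 0.0668, 0.1002]
tcp_rot: [[-0.983, -0.186, -0.0], [-0.186, 0.983, 0.0], [0.0, 0.0, -1.0]]
force: [0.3, 0.2, -0.1]
opening: 0.004
grasp_force: 0.0
```

apply_moves([
  {"x":0,"y":0,"z":0.5,"rx":0,"ry":0,"rz":0,"claw":255},
  {"x":0,"y":0,"z":0.5,"rx":0,"ry":0,"rz":0,"claw":255},
])

```text
time_s: 7.98
position: [0.5155, 0.0668, 0.0997]
tcp_rot: [[-0.983, -0.186, -0.0], [-0.186, 0.983, -0.0], [0.0, 0.0, -1.0]]
force: [-0.2, -0.0, -0.1]
opening: 0.005
grasp_force: 0.0
```

apply_moves([
  {"x":0,"y":0,"z":0.5,"rx":0,"ry":0,"rz":0,"claw":255},
  {"x":0,"y":0,"z":1,"rx":0,"ry":0,"rz":0,"claw":255},
])

```text
time_s: 8.22
position: [0.5155, 0.0668, 0.0987]
tcp_rot: [[-0.983, -0.186, 0.0], [-0.186, 0.983, 0.0], [-0.0, 0.0, -1.0]]
force: [-0.5, 0.4, 0.5]
opening: 0.005
grasp_force: 0.0
```

apply_moves([
  {"x":0,"y":0,"z":0.5,"rx":0,"ry":0,"rz":0,"claw":255},
  {"x":0,"y":0,"z":1,"rx":0,"ry":0,"rz":0,"claw":255},
])

```text
time_s: 8.48
position: [0.5155, 0.0668, 0.0977]
tcp_rot: [[-0.983, -0.186, -0.0], [-0.186, 0.983, -0.0], [0.0, -0.0, -1.0]]
force: [-0.5, 0.4, -0.4]
opening: 0.006
grasp_force: 0.0
```

```bash
python3 - <<'E'
from h import *
s=read_state();c=camera_params('wrist');p,d=capture('wrist');R=s['tcp_rot'];print(s['position'],s['force'],s['tau'].round(2))
for u in (282,320,150):
  for v in range(186,240,6):
    print(u,v,p[v,u],wpt((u,v),d[v,u],c).round(4),((wpt((u,v),d[v,u],c)-s['position'])@R*1000).round(1))
E
```

```text
[0.51551304 0.06682001 0.09771797] [-0.52646077  0.41713702 -0.44524026] [  0.   -39.03 -10.08  -0.04   0.07  -0.  ]
282 186 [129  25  23] [0.481  0.0618 0.0855] [34.9  1.5 12.2]
282 192 [125  24  23] [0.4841 0.0624 0.0859] [31.7  1.5 11.8]
282 198 [ 97  98 106] [0.4876 0.0631 0.0848] [28.1  1.5 12.9]
282 204 [ 98  99 108] [0.4908 0.0637 0.0853] [24.9  1.5 12.5]
282 210 [ 98  98 107] [0.4943 0.0643 0.0845] [21.3  1.5 13.2]
282 216 [ 98  97 107] [0.4973 0.0649 0.0855] [18.2  1.5 12.2]
282 222 [ 97  97 107] [0.501  0.0656 0.0846] [14.5  1.5 13.1]
282 228 [22 22 26] [0.5042 0.0662 0.0853] [11.2  1.5 12.5]
282 234 [24 24 27] [0.5048 0.0663 0.0937] [10.7  1.5  4. ]
320 186 [126  24  23] [0.4772 0.0819 0.0852] [34.8 21.9 12.6]
320 192 [127  24  24] [0.4805 0.0826 0.0849] [31.5 22.  12.8]
320 198 [ 96  98 106] [0.4834 0.0831 0.0865] [28.5 21.9 11.2]
320 204 [ 97  97 107] [0.487  0.084  0.0851] [24.9 22.2 12.6]
320 210 [ 97  97 106] [0.4902 0.0847 0.0854] [21.6 22.3 12.3]
320 216 [ 98  98 108] [0.4934 0.0854 0.0858] [18.3 22.3 11.9]
320 222 [ 97  97 107] [0.4966 0.086  0.0864] [15.  22.4 11.4]
320 228 [53 55 61] [0.4755 0.0709 0.1686] [ 38.6  11.4 -70.9]
320 234 [28 30 34] [0.4757 0.0703 0.1735] [ 38.5  10.8 -75.8]
150 186 [129  25  22] [ 0.4942 -0.0112  0.0855] [ 35.4 -72.7  12.2]
150 192 [131  26  23] [ 0.4977 -0.0109  0.0853] [ 31.9 -73.1  12.4]
150 198 [ 92  92 100] [ 0.5012 -0.0106  0.0853] [ 28.4 -73.4  12.4]
150 204 [ 96  96 104] [ 0.5045 -0.01    0.0859] [ 25.1 -73.5  11.8]
150 210 [ 97  97 104] [ 0.5083 -0.01    0.0852] [ 21.4 -74.1  12.5]
150 216 [ 97  97 105] [ 0.5115 -0.0093  0.0863] [ 18.1 -74.1  11.4]
150 222 [ 97  97 105] [ 0.5158 -0.0097  0.0846] [ 14.  -75.2  13.2]
150 228 [ 97  97 104] [ 0.5192 -0.0092  0.0851] [ 10.5 -75.4  12.6]
150 234 [ 96  96 103] [ 0.523  -0.009   0.0852] [  6.8 -75.9  12.5]
```

```bash
python3 - <<'E'
from h import *
s=read_state();p,d=capture('scene');c=camera_params('scene')
for z in(0,.01,.025):
    q=s['position']-[0,0,z];v=(q-c['xyz'])@c['orientation'];print(z,c['cx']-c['fx']*v[0]/v[2],c['cy']+c['fy']*v[1]/v[2])
cv2.imwrite('pics/s3.png',cv2.resize(cv2.convertScaleAbs(p[130:230,240:350],alpha=1.8,beta=20),None,fx=6,fy=6,interpolation=cv2.INTER_CUBIC)[:,:,::-1])
E
```

```text
0 296.180852375774 189.3838859475625
0.01 296.09548341552863 191.65772326002488
0.025 295.9690354056994 195.02571792705277
```

View pics/s3.png

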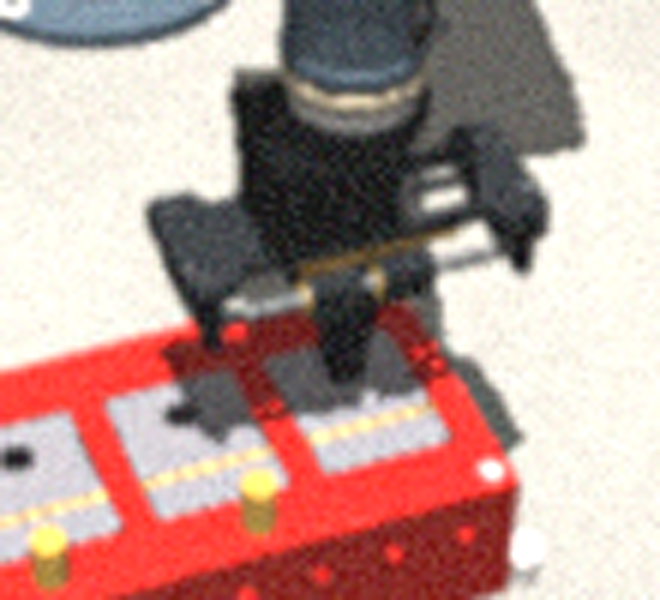

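The scene crop shows the fingertips at about (297,193), right above mark 1 but not yet on it. So the fingers really are shorter than stated, and I'll continue down gently.

apply_moves([
  {"x":0,"y":0,"z":0.5,"rx":0,"ry":0,"rz":0,"claw":255},
  {"x":0,"y":0,"z":1,"rx":0,"ry":0,"rz":0,"claw":255},
])

```text
time_s: 8.82
position: [0.5155, 0.0668, 0.0967]
tcp_rot: [[-0.983, -0.186, -0.0], [-0.186, 0.983, -0.0], [0.0, -0.0, -1.0]]
force: [0.2, -0.2, 1.3]
opening: 0.008
grasp_force: 0.0
```

apply_moves([
  {"x":0,"y":0,"z":0.5,"rx":0,"ry":0,"rz":0,"claw":255},
  {"x":0,"y":0,"z":1,"rx":0,"ry":0,"rz":0,"claw":255},
])

```text
time_s: 9.07
position: [0.5155, 0.0668, 0.0957]
tcp_rot: [[-0.983, -0.186, -0.0], [-0.186, 0.983, -0.0], [0.0, -0.0, -1.0]]
force: [-0.1, 0.3, 0.1]
opening: 0.002
grasp_force: 0.0
```

apply_moves([
  {"x":0,"y":0,"z":0.5,"rx":0,"ry":0,"rz":0,"claw":255},
  {"x":0,"y":0,"z":1,"rx":0,"ry":0,"rz":0,"claw":255},
])

```text
time_s: 9.32
position: [0.5155, 0.0668, 0.0947]
tcp_rot: [[-0.983, -0.186, -0.0], [-0.186, 0.983, 0.0], [0.0, 0.0, -1.0]]
force: [-0.2, 0.9, 0.6]
opening: 0.005
grasp_force: 0.0
```

apply_moves([
  {"x":0,"y":0,"z":0.5,"rx":0,"ry":0,"rz":0,"claw":255},
  {"x":0,"y":0,"z":1,"rx":0,"ry":0,"rz":0,"claw":255},
])

```text
time_s: 9.57
position: [0.5156, 0.0668, 0.0937]
tcp_rot: [[-0.983, -0.186, 0.0], [-0.186, 0.983, -0.0], [-0.0, -0.0, -1.0]]
force: [-0.2, 0.2, -0.1]
opening: 0.005
grasp_force: 0.0
```

apply_moves([
  {"x":0,"y":0,"z":0.5,"rx":0,"ry":0,"rz":0,"claw":255},
  {"x":0,"y":0,"z":1,"rx":0,"ry":0,"rz":0,"claw":255},
])

```text
time_s: 9.82
position: [0.5155, 0.0668, 0.0927]
tcp_rot: [[-0.983, -0.186, 0.0], [-0.186, 0.983, -0.0], [-0.0, -0.0, -1.0]]
force: [0.3, 0.6, -0.5]
opening: 0.002
grasp_force: 0.0
```

apply_moves([
  {"x":0,"y":0,"z":0.5,"rx":0,"ry":0,"rz":0,"claw":255},
  {"x":0,"y":0,"z":1,"rx":0,"ry":0,"rz":0,"claw":255},
])

```text
time_s: 10.07
position: [0.5155, 0.0668, 0.0917]
tcp_rot: [[-0.983, -0.186, -0.0], [-0.186, 0.983, -0.0], [0.0, -0.0, -1.0]]
force: [0.0, -0.5, 0.1]
opening: 0.004
grasp_force: 0.0
```

```bash
python3 - <<'E'
from h import *
s=read_state();c=camera_params('wrist');p,d=capture('wrist');R=s['tcp_rot'];print(s['position'],s['force'],s['tau'].round(2))
for u in (282,310):
  for v in range(192,240,4):
    print(u,v,p[v,u],wpt((u,v),d[v,u],c).round(4),((wpt((u,v),d[v,u],c)-s['position'])@R*1000).round(1))
E
```

```text
[0.51550142 0.06681353 0.09170794] [ 0.02530276 -0.50701207  0.10001849] [ -0.   -39.2   -9.8   -0.04   0.07  -0.  ]
282 192 [128  23  22] [0.483  0.0621 0.0855] [32.8  1.4  6.2]
282 196 [77 31 33] [0.4851 0.0625 0.0853] [30.7  1.4  6.4]
282 200 [ 96  97 104] [0.4871 0.0629 0.0857] [28.6  1.4  6. ]
282 204 [ 97  97 107] [0.4895 0.0634 0.0847] [26.2  1.4  7. ]
282 208 [ 96  97 106] [0.4912 0.0637 0.0861] [24.4  1.4  5.7]
282 212 [ 97  98 107] [0.4935 0.0641 0.0857] [22.2  1.4  6. ]
282 216 [ 97  97 107] [0.4958 0.0646 0.085 ] [19.8  1.5  6.7]
282 220 [ 97  97 106] [0.4979 0.065  0.0853] [17.6  1.5  6.5]
282 224 [ 97  98 107] [0.5003 0.0654 0.0845] [15.2  1.5  7.2]
282 228 [60 60 66] [0.5022 0.0658 0.0855] [13.3  1.5  6.2]
282 232 [23 22 26] [0.5044 0.0662 0.0854] [11.   1.5  6.3]
282 236 [25 25 27] [0.5048 0.0662 0.0907] [10.6  1.4  1.1]
310 192 [131  25  24] [0.4805 0.0766 0.0842] [32.6 16.1  7.5]
310 196 [67 38 40] [0.49   0.0821 0.0471] [22.2 19.8 44.6]
310 200 [ 96  96 105] [0.4845 0.0773 0.0853] [28.5 16.   6.4]
310 204 [ 97  97 107] [0.4868 0.0778 0.0845] [26.2 16.2  7.2]
310 208 [ 97  98 107] [0.4886 0.0781 0.0858] [24.3 16.1  5.9]
310 212 [ 97  98 108] [0.491  0.0787 0.0847] [21.9 16.3  7.1]
310 216 [ 97  98 107] [0.4932 0.0792 0.0845] [19.6 16.3  7.2]
310 220 [ 97  97 107] [0.4953 0.0796 0.0848] [17.5 16.4  6.9]
310 224 [ 97  97 107] [0.4975 0.0801 0.0848] [15.2 16.4  6.9]
310 228 [55 56 63] [0.4757 0.0679 0.1637] [ 38.9   8.4 -72. ]
310 232 [28 30 33] [0.4761 0.0677 0.1661] [ 38.6   8.2 -74.4]
310 236 [27 28 33] [0.4758 0.0673 0.1703] [ 38.9   7.8 -78.6]
```

```bash
python3 - <<'E'
from h import *
s=read_state();c=camera_params('wrist');p,d=capture('wrist');R=s['tcp_rot']
for u in (268,274,279,286,291):
  print(u,[(v,int(p[v,u,1]),*((wpt((u,v),d[v,u],c)-s['position'])@R*1000).round(1)[[0,2]]) for v in range(229,240)])
p,d=capture('scene');c=camera_params('scene')
for u in(294,296,298):
  for v in range(180,198,1):
    a=np.array([(u-c['cx'])/c['fx'],-(v-c['cy'])/c['fy'],-1]);print(u,v,p[v,u],(c['xyz']+c['orientation']@a*d[v,u]).round(4))
E
```

```text
268 [(229, 97, np.float64(12.4), np.float64(7.1)), (230, 95, np.float64(11.8), np.float64(7.3)), (231, 84, np.float64(11.7), np.float64(6.0)), (232, 53, np.float64(12.1), np.float64(3.0)), (233, 24, np.float64(12.7), np.float64(-0.1)), (234, 18, np.float64(12.3), np.float64(-0.7)), (235, 16, np.float64(12.5), np.float64(-2.6)), (236, 17, np.float64(12.3), np.float64(-3.6)), (237, 17, np.float64(12.4), np.float64(-5.5)), (238, 17, np.float64(12.0), np.float64(-5.8)), (239, 17, np.float64(12.4), np.float64(-8.3))]
274 [(229, 82, np.float64(12.9), np.float64(5.8)), (230, 55, np.float64(12.7), np.float64(4.7)), (231, 31, np.float64(11.7), np.float64(5.8)), (232, 24, np.float64(10.9), np.float64(6.5)), (233, 23, np.float64(10.4), np.float64(6.6)), (234, 23, np.float64(10.9), np.float64(3.5)), (235, 23, np.float64(10.9), np.float64(1.8)), (236, 24, np.float64(10.5), np.float64(1.3)), (237, 25, np.float64(10.3), np.float64(0.3)), (238, 24, np.float64(10.5), np.float64(-1.7)), (239, 24, np.float64(10.8), np.float64(-3.9))]
279 [(229, 38, np.float64(12.9), np.float64(5.7)), (230, 24, np.float
[... 3000 characters left out ...]
98 181 [13 15 10] [0.5551 0.0627 0.1706]
298 182 [19 17 21] [0.5558 0.0626 0.1672]
298 183 [10 12 10] [0.5587 0.0621 0.1659]
298 184 [11  2  6] [0.5261 0.0696 0.1304]
298 185 [4 1 9] [0.5271 0.0695 0.1271]
298 186 [14 16 11] [ 1.5102 -0.1516  1.078 ]
298 187 [17 17 12] [0.522  0.0709 0.1135]
298 188 [18 12 17] [0.5254 0.0702 0.1126]
298 189 [9 4 8] [0.5274 0.0699 0.1102]
298 190 [6 5 6] [0.5248 0.0707 0.1033]
298 191 [0 2 3] [0.5207 0.0717 0.0947]
298 192 [7 7 8] [0.5234 0.0712 0.0931]
298 193 [14 10 10] [0.5257 0.0709 0.0909]
298 194 [27 25 29] [0.5214 0.072  0.0821]
298 195 [34 36 36] [0.5302 0.0701 0.0866]
298 196 [44 44 49] [0.5341 0.0694 0.0861]
298 197 [49 44 46] [0.5401 0.0681 0.0878]
```

apply_moves([
  {"x":0,"y":0,"z":0.5,"rx":0,"ry":0,"rz":0,"claw":255},
  {"x":0,"y":0,"z":1,"rx":0,"ry":0,"rz":0,"claw":255},
])

```text
time_s: 10.48
position: [0.5155, 0.0668, 0.0907]
tcp_rot: [[-0.983, -0.186, 0.0], [-0.186, 0.983, 0.0], [-0.0, -0.0, -1.0]]
force: [-0.4, 0.4, -0.6]
opening: 0.001
grasp_force: 0.0
```

apply_moves([
  {"x":0,"y":0,"z":0.5,"rx":0,"ry":0,"rz":0,"claw":255},
  {"x":0,"y":0,"z":1,"rx":0,"ry":0,"rz":0,"claw":255},
])

```text
time_s: 10.72
position: [0.5155, 0.0668, 0.0897]
tcp_rot: [[-0.983, -0.186, -0.0], [-0.186, 0.983, -0.0], [0.0, -0.0, -1.0]]
force: [-0.5, -0.6, -0.3]
opening: 0.003
grasp_force: 0.0
```

apply_moves([
  {"x":0,"y":0,"z":0.5,"rx":0,"ry":0,"rz":0,"claw":255},
  {"x":0,"y":0,"z":1,"rx":0,"ry":0,"rz":0,"claw":255},
])

```text
time_s: 10.98
position: [0.5156, 0.0668, 0.0895]
tcp_rot: [[-0.983, -0.186, 0.0], [-0.186, 0.983, -0.0], [-0.0, -0.0, -1.0]]
force: [-2.6, 0.1, 9.4]
opening: 0.005
grasp_force: 4.8
```

apply_moves([
  {"x":0,"y":0,"z":0.5,"rx":0,"ry":0,"rz":0,"claw":255},
  {"x":0,"y":0,"z":1,"rx":0,"ry":0,"rz":0,"claw":255},
])

```text
time_s: 11.22
position: [0.5155, 0.0668, 0.0894]
tcp_rot: [[-0.983, -0.186, 0.001], [-0.186, 0.983, -0.0], [-0.001, -0.0, -1.0]]
force: [-4.3, -0.1, 16.8]
opening: 0.006
grasp_force: 8.4
```

Contact came at TCP z ≈ 0.0896. Force rose to about 17 N with no motion, so flap 1 is held. I'll go up and over to flap 2.

apply_moves([
  {"x":0,"y":0,"z":-6,"rx":0,"ry":0,"rz":0,"claw":255},
  {"x":0,"y":-10,"z":-14,"rx":0,"ry":0,"rz":0,"claw":255},
  {"x":0,"y":-40,"z":-14,"rx":0,"ry":0,"rz":0,"claw":255},
  {"x":0,"y":-70,"z":-14,"rx":0,"ry":0,"rz":0,"claw":255},
  {"x":0,"y":-90,"z":-14,"rx":0,"ry":0,"rz":0,"claw":255},
  {"x":0,"y":-90,"z":-10,"rx":0,"ry":0,"rz":0,"claw":255},
  {"x":0,"y":-90,"z":-7,"rx":0,"ry":0,"rz":0,"claw":255},
  {"x":0,"y":-90,"z":-5,"rx":0,"ry":0,"rz":0,"claw":255},
  {"x":0,"y":-90,"z":-4,"rx":0,"ry":0,"rz":0,"claw":255},
  {"x":0,"y":-90,"z":-4,"rx":0,"ry":0,"rz":0,"claw":255},
])

```text
time_s: 12.48
position: [0.5321, -0.0211, 0.0917]
tcp_rot: [[-0.982, -0.186, -0.0], [-0.186, 0.982, 0.0], [0.0, 0.0, -1.0]]
force: [-0.2, -0.1, 0.2]
opening: 0.006
grasp_force: 0.0
```

```bash
python3 -c "from h import *;rep(1,.0895)"
```

```text
12.475 [ 0.5321 -0.0211  0.0917] [-0.15 -0.09  0.19] 0.006152784909502891 shift mm [2.  1.  2.2]
rot units [ 0.   -0.   -0.02] [-1.43043138e+01  3.48643920e+01  1.01962048e+02  2.38912934e-03
  4.31883861e+01 -1.15048375e+02]
cam in tool [ 0.067 -0.    -0.158]
```

apply_moves([
  {"x":1,"y":1,"z":0.5,"rx":0,"ry":0,"rz":0,"claw":255},
  {"x":1,"y":1,"z":1,"rx":0,"ry":0,"rz":0,"claw":255},
  {"x":1,"y":1,"z":1.5,"rx":0,"ry":0,"rz":0,"claw":255},
  {"x":1,"y":1,"z":2,"rx":0,"ry":0,"rz":0,"claw":255},
  {"x":1,"y":1,"z":2.5,"rx":0,"ry":0,"rz":0,"claw":255},
  {"x":1,"y":1,"z":2.5,"rx":0,"ry":0,"rz":0,"claw":255},
])

```text
time_s: 13.22
position: [0.5311, -0.0209, 0.0895]
tcp_rot: [[-0.983, -0.186, 0.0], [-0.186, 0.983, -0.0], [-0.0, -0.0, -1.0]]
force: [-0.7, -0.5, 3.6]
opening: 0.004
grasp_force: 1.5
```

apply_moves([
  {"x":0,"y":0,"z":0.5,"rx":0,"ry":0,"rz":0,"claw":255},
  {"x":0,"y":0,"z":1,"rx":0,"ry":0,"rz":0,"claw":255},
])

```text
time_s: 13.48
position: [0.5311, -0.0209, 0.0894]
tcp_rot: [[-0.983, -0.186, 0.0], [-0.186, 0.983, -0.0], [-0.0, -0.0, -1.0]]
force: [-3.5, 0.6, 13.9]
opening: 0.003
grasp_force: 6.7
```

Flap 2 is held too (14 N, no motion). On to flap 3.

apply_moves([
  {"x":0,"y":0,"z":-6,"rx":0,"ry":0,"rz":0,"claw":255},
  {"x":0,"y":-10,"z":-14,"rx":0,"ry":0,"rz":0,"claw":255},
  {"x":0,"y":-40,"z":-14,"rx":0,"ry":0,"rz":0,"claw":255},
  {"x":0,"y":-70,"z":-14,"rx":0,"ry":0,"rz":0,"claw":255},
  {"x":0,"y":-90,"z":-14,"rx":0,"ry":0,"rz":0,"claw":255},
  {"x":0,"y":-90,"z":-10,"rx":0,"ry":0,"rz":0,"claw":255},
  {"x":0,"y":-90,"z":-6,"rx":0,"ry":0,"rz":0,"claw":255},
  {"x":0,"y":-90,"z":-4,"rx":0,"ry":0,"rz":0,"claw":255},
  {"x":0,"y":-90,"z":-3,"rx":0,"ry":0,"rz":0,"claw":255},
  {"x":0,"y":-90,"z":-3,"rx":0,"ry":0,"rz":0,"claw":255},
])

```text
time_s: 14.72
position: [0.5477, -0.1087, 0.0912]
tcp_rot: [[-0.982, -0.186, -0.0], [-0.186, 0.982, 0.0], [0.0, 0.0, -1.0]]
force: [-0.4, 0.2, -0.3]
opening: 0.008
grasp_force: 0.0
```

apply_moves([
  {"x":0,"y":0,"z":0.5,"rx":0,"ry":0,"rz":0,"claw":255},
  {"x":0,"y":0,"z":1,"rx":0,"ry":0,"rz":0,"claw":255},
  {"x":0,"y":0,"z":1.5,"rx":0,"ry":0,"rz":0,"claw":255},
  {"x":0,"y":0,"z":2,"rx":0,"ry":0,"rz":0,"claw":255},
  {"x":0,"y":0,"z":2,"rx":0,"ry":0,"rz":0,"claw":255},
])

```text
time_s: 15.35
position: [0.5478, -0.1093, 0.0894]
tcp_rot: [[-0.983, -0.186, 0.0], [-0.186, 0.983, -0.0], [-0.0, -0.0, -1.0]]
force: [-0.1, 0.2, 2.9]
opening: 0.003
grasp_force: 1.0
```

apply_moves([
  {"x":0,"y":0,"z":0.5,"rx":0,"ry":0,"rz":0,"claw":255},
  {"x":0,"y":0,"z":1,"rx":0,"ry":0,"rz":0,"claw":255},
])

```text
time_s: 15.6
position: [0.5477, -0.1093, 0.0884]
tcp_rot: [[-0.983, -0.186, 0.0], [-0.186, 0.983, -0.0], [-0.0, -0.0, -1.0]]
force: [-1.6, -0.3, 3.0]
opening: 0.003
grasp_force: 1.4
```

```bash
python3 -c "from h import *;rep(2,.0895)"
```

```text
15.6 [ 0.5477 -0.1093  0.0884] [-1.57 -0.3   3.01] 0.0033297188100974316 shift mm [ 0.2  0.4 -1.1]
rot units [-0.    0.   -0.02] [-2.27458308e+01  3.65288401e+01  9.82944703e+01 -8.62215491e-03
  4.51710969e+01 -1.23440768e+02]
cam in tool [ 0.067 -0.    -0.158]
```

Flap 3 gives way at a steady 3 N, so it is the free one. I'll push it down slowly.

apply_moves([
  {"x":0,"y":0,"z":1,"rx":0,"ry":0,"rz":0,"claw":255},
  {"x":0,"y":0,"z":2.5,"rx":0,"ry":0,"rz":0,"claw":255},
  {"x":0,"y":0,"z":4,"rx":0,"ry":0,"rz":0,"claw":255},
  {"x":0,"y":0,"z":5.5,"rx":0,"ry":0,"rz":0,"claw":255},
  {"x":0,"y":0,"z":7,"rx":0,"ry":0,"rz":0,"claw":255},
  {"x":0,"y":0,"z":8.5,"rx":0,"ry":0,"rz":0,"claw":255},
  {"x":0,"y":0,"z":10,"rx":0,"ry":0,"rz":0,"claw":255},
  {"x":0,"y":0,"z":11.5,"rx":0,"ry":0,"rz":0,"claw":255},
  {"x":0,"y":0,"z":13,"rx":0,"ry":0,"rz":0,"claw":255},
  {"x":0,"y":0,"z":14.5,"rx":0,"ry":0,"rz":0,"claw":255},
])

```text
time_s: 16.85
position: [0.5477, -0.1094, 0.0736]
tcp_rot: [[-0.983, -0.186, -0.0], [-0.186, 0.983, -0.0], [0.0, -0.0, -1.0]]
force: [0.8, -0.0, 3.2]
opening: 0.007
grasp_force: 1.4
```

apply_moves([
  {"x":0,"y":0,"z":1.5,"rx":0,"ry":0,"rz":0,"claw":255},
  {"x":0,"y":0,"z":3,"rx":0,"ry":0,"rz":0,"claw":255},
  {"x":0,"y":0,"z":4.5,"rx":0,"ry":0,"rz":0,"claw":255},
  {"x":0,"y":0,"z":6,"rx":0,"ry":0,"rz":0,"claw":255},
  {"x":0,"y":0,"z":7.5,"rx":0,"ry":0,"rz":0,"claw":255},
  {"x":0,"y":0,"z":9,"rx":0,"ry":0,"rz":0,"claw":255},
])

```text
time_s: 17.6
position: [0.5476, -0.1092, 0.0646]
tcp_rot: [[-0.983, -0.186, -0.0], [-0.186, 0.983, 0.0], [0.0, 0.0, -1.0]]
force: [0.6, -0.9, 2.2]
opening: 0.004
grasp_force: 1.2
```

```bash
python3 - <<'E'
from h import *
rep(2,.0895)
s=read_state();c=camera_params('wrist');p,d=capture('wrist')
cv2.imwrite('pics/w4.png',cv2.convertScaleAbs(p,alpha=1.3)[:,:,::-1])
q=(s['position']);v0,u0=np.mgrid[100:420:3,0:560:3]
P=np.array([wpt((u,v),d[v,u],c) for u,v in zip(u0.ravel(),v0.ravel()) if d[v,u]>.03]);L=(P-s['position'])@s['tcp_rot']*1000
for y in range(-120,121,20):   # hand parts: lowest (closest to lid) 
    k=(abs(L[:,1]-y)<10)&(P[:,2]>.088);print(y,'lowest hand z',P[k,2].min().round(4) if k.any() else None, L[k][P[k,2].argmin()].round(0) if k.any() else '')
E
```

```text
17.6 [ 0.5476 -0.1092  0.0646] [ 0.59 -0.85  2.22] 0.004213271042579213 shift mm [  0.1   0.2 -24.9]
rot units [ 0.   -0.   -0.02] [-2.27412120e+01  3.87960706e+01  9.89482175e+01 -1.49503363e-03
  4.22821214e+01 -1.23441212e+02]
cam in tool [ 0.067 -0.    -0.158]
-120 lowest hand z None 
-100 lowest hand z 0.172 [ -14.  -92. -107.]
-80 lowest hand z 0.131 [ 30. -81. -66.]
-60 lowest hand z 0.1432 [ 34. -69. -79.]
-40 lowest hand z 0.1361 [ 38. -33. -71.]
-20 lowest hand z 0.1361 [ 38. -14. -71.]
0 lowest hand z 0.0906 [ 12.  -7. -26.]
20 lowest hand z 0.1355 [ 38.  22. -71.]
40 lowest hand z 0.1372 [ 39.  32. -73.]
60 lowest hand z 0.1416 [-25.  65. -77.]
80 lowest hand z 0.1305 [ 34.  80. -66.]
100 lowest hand z 0.0881 [-85.  92. -24.]
120 lowest hand z None
```

View pics/w4.png

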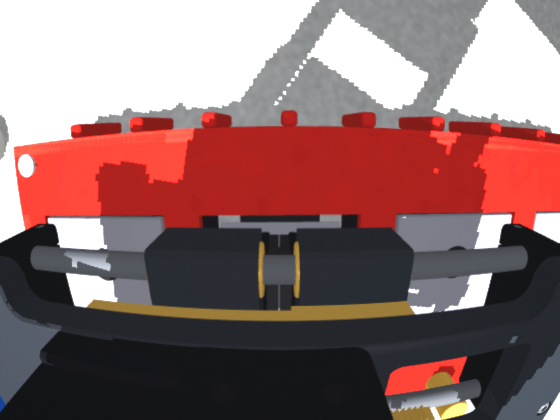

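The wrist view shows flap 3 swung into the dark bay (205–355, 215). The hand's other visible parts are more than 40 mm clear of the lid. I'll push further.

apply_moves([
  {"x":0,"y":0,"z":1.5,"rx":0,"ry":0,"rz":0,"claw":255},
  {"x":0,"y":0,"z":3,"rx":0,"ry":0,"rz":0,"claw":255},
  {"x":0,"y":0,"z":4.5,"rx":0,"ry":0,"rz":0,"claw":255},
  {"x":0,"y":0,"z":6,"rx":0,"ry":0,"rz":0,"claw":255},
  {"x":0,"y":0,"z":7.5,"rx":0,"ry":0,"rz":0,"claw":255},
  {"x":0,"y":0,"z":9,"rx":0,"ry":0,"rz":0,"claw":255},
  {"x":0,"y":0,"z":10,"rx":0,"ry":0,"rz":0,"claw":255},
  {"x":0,"y":0,"z":11,"rx":0,"ry":0,"rz":0,"claw":255},
  {"x":0,"y":0,"z":12,"rx":0,"ry":0,"rz":0,"claw":255},
])

```text
time_s: 18.77
position: [0.5477, -0.1092, 0.0527]
tcp_rot: [[-0.983, -0.186, -0.0], [-0.186, 0.983, 0.0], [0.0, 0.0, -1.0]]
force: [-0.2, 0.1, 3.0]
opening: 0.008
grasp_force: 1.0
```

apply_moves([
  {"x":0,"y":0,"z":1,"rx":0,"ry":0,"rz":0,"claw":255},
  {"x":0,"y":0,"z":2,"rx":0,"ry":0,"rz":0,"claw":255},
  {"x":0,"y":0,"z":3,"rx":0,"ry":0,"rz":0,"claw":255},
])

```text
time_s: 19.15
position: [0.5477, -0.1092, 0.0497]
tcp_rot: [[-0.983, -0.186, -0.0], [-0.186, 0.983, 0.0], [0.0, 0.0, -1.0]]
force: [-0.1, 0.1, 3.3]
opening: 0.005
grasp_force: 1.0
```

apply_moves([
  {"x":0,"y":0,"z":1,"rx":0,"ry":0,"rz":0,"claw":255},
  {"x":0,"y":0,"z":2,"rx":0,"ry":0,"rz":0,"claw":255},
])

```text
time_s: 19.4
position: [0.5477, -0.1092, 0.0477]
tcp_rot: [[-0.983, -0.186, -0.0], [-0.186, 0.983, 0.0], [0.0, 0.0, -1.0]]
force: [0.2, 0.2, 2.0]
opening: 0.006
grasp_force: 0.9
```

Depth is about 42 mm (≈0.97 rad). I'll withdraw straight up.

apply_moves([
  {"x":0,"y":0,"z":-2,"rx":0,"ry":0,"rz":0,"claw":255},
  {"x":0,"y":0,"z":-8,"rx":0,"ry":0,"rz":0,"claw":255},
  {"x":0,"y":0,"z":-18,"rx":0,"ry":0,"rz":0,"claw":255},
  {"x":0,"y":0,"z":-32,"rx":0,"ry":0,"rz":0,"claw":255},
  {"x":0,"y":0,"z":-48,"rx":0,"ry":0,"rz":0,"claw":255},
  {"x":0,"y":0,"z":-68,"rx":0,"ry":0,"rz":0,"claw":255},
  {"x":0,"y":0,"z":-90,"rx":0,"ry":0,"rz":0,"claw":255},
  {"x":0,"y":0,"z":-110,"rx":0,"ry":0,"rz":0,"claw":255},
  {"x":0,"y":0,"z":-125,"rx":0,"ry":0,"rz":0,"claw":255},
  {"x":0,"y":0,"z":-125,"rx":0,"ry":0,"rz":0,"claw":255},
])

```text
time_s: 20.65
position: [0.5486, -0.1096, 0.1744]
tcp_rot: [[-0.983, -0.186, 0.003], [-0.186, 0.983, -0.001], [-0.003, -0.002, -1.0]]
force: [-0.4, -0.1, 0.2]
opening: 0.007
grasp_force: 0.0
```

```bash
python3 - <<'E'
from h import *
s=read_state();print(s['time_s'],s['position'],s['force'])
c=camera_params('wrist');p,d=capture('wrist')
v0,u0=np.mgrid[100:420:2,100:460:2]
P=np.array([wpt((u,v),d[v,u],c) for u,v in zip(u0.ravel(),v0.ravel()) if d[v,u]>.03])
UY=np.array([-.188,.982,0]);Q=P-M[2];a=Q@UX-40;b=Q@UY   # a: unit x from pin
k=(abs(b)<30)&(abs(b)>22)&(a>-48)&(a<-2)&(P[:,2]<.09)
for x in range(-48,0,4):
    j=k&(abs(a-x)<2);print(x,j.sum(),np.median(P[j,2]).round(4) if j.any() else None)
p,d=capture('scene');cv2.imwrite('pics/s5.png',cv2.resize(cv2.convertScaleAbs(p[160:265,175:345],alpha=1.5,beta=10),None,fx=4.5,fy=4.5,interpolation=cv2.INTER_CUBIC)[:,:,::-1])
E
```

```text
20.65 [ 0.54859612 -0.10955066  0.17442329] [-0.3848101 -0.1049835  0.2483035]
-48 0 None
-44 0 None
-40 0 None
-36 0 None
-32 0 None
-28 0 None
-24 0 None
-20 0 None
-16 0 None
-12 0 None
-8 0 None
-4 0 None
```

View pics/s5.png

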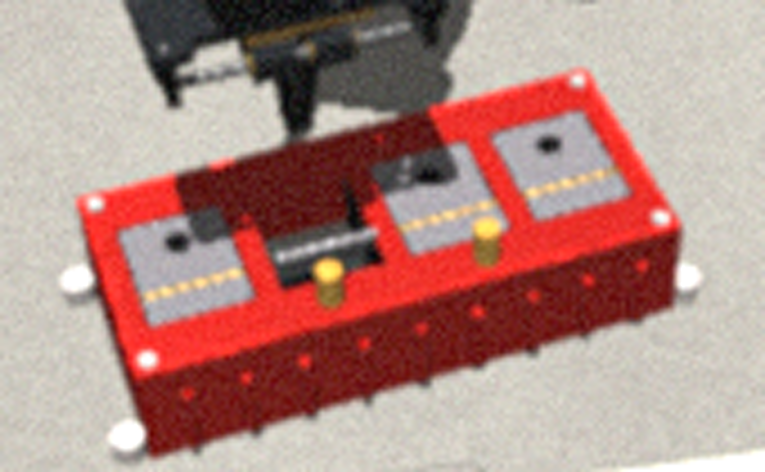

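The scene crop shows flap 3 standing open, with its short end raised and a dark bay around (320,250). Both standoffs are in place, flaps 1, 2 and 4 are flush, and the hand is clear.

```bash
python3 -c "from rig import *;print(hand_in())"
```

```text
the job is handed in; nothing more can be done
None
```

Flap 3, second from the right, was the free one: I pushed it open to about 0.97 rad (worked out from the push depth, not measured directly), withdrew the hand clear and handed the job in. Flaps 1 and 2 were held at 14–17 N; flap 4 was not pressed, and the standoffs and everything else were left where they stood.

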